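Washed egg spacers into their drip dishes

ROBOT

A 7-joint arm with a two-finger parallel gripper is mounted at the origin on the work surface. World frame = base frame: x ahead of the robot, y to its left, z up, the work surface at z = 0. Lengths are in m, angles in rad, forces in N, time in s.
With the tool pointing down it reaches from about 0.4 to 0.9 m from the base axis. Payload 5.5 kg.
Tool frame: the origin (TCP) lies midway between the tips of the shut fingers; the grasp point (between the pads) lies 19 mm behind it (manip.grip_depth is the distance from the TCP to the grasp point, in m); z points along the fingers, x is the direction in which the jaws open and shut, and the axes are right-handed (so a half turn about z gives the same grasp; the last joint's range is limited). The gripper opens to 92 mm and grips with 3 to 60 N. Pads are 19 mm wide; open, the fingers measure 130 mm over their backs; the gripper's body (75 mm by 190 mm) begins 47 mm behind the grasp point.
Start: joints at [1.469, 0.501, -0.427, 1.55, 0.221, 1.138, -0.21], TCP at [0.232, -0.607, 0.227] pointing down, gripper open.
Joint ranges: [-2.88, 2.88], [-0.31, 2.03], [-1.54, 1.56], [0.2, 2.42], [-1.41, 4.55], [0.19, 2.02], [-2.57, 2.57]. Speed limits (rad/s): [2.57, 2.57, 3.14, 3.14, 3.14, 3.14, 3.14].

INTERFACE

Orientations are given as a unit quaternion [x, y, z, w].
In Python, from bench import manip, effector, viewer gives the robot as it stands. Calls block until the motion is done:
- manip.move_pose(position, orientation): joint-space move of the TCP to a pose.
- manip.servo_line(position, ori=None, vel=0.15): straight line of the TCP; ori=None keeps the orientation; vel is the mean speed in m/s.
- manip.movej(angles): joint-space move.
- effector.open_jaws() and effector.close(f_grip=None): open the fingers fully, or close them until they stop; f_grip is the grip in N (None keeps the last).
- manip.sleep(seconds).
- manip.solve_ik(position, orientation): joint angles nearest the present ones, or None.
- viewer.get_image(name): name is "side" or "top" or "wrist"; returns the picture (480x640x3 uint8, red, green, blue); there is no depth.
- viewer.get_calibration(name): a dict with "vfov" (degrees; the focal length in pixels is half the picture's height over the tangent of half this angle, whatever the lens; pixels are square), "cx", "cy" (the principal point, pixels), "eye" and "attitude" of the camera in the world. Camera axes: x right, y down, z forward; pixel columns grow to the right and rows downward; lengths in m; the calibration is good to about 2 mm. A picture is of the moment at which its call begins: read the wrist's pose just before it. get_calibration takes no time and is no camera call; for the wrist camera it gives the pose at the moment of the call.
A pose or a line that the arm cannot do raises manip.PlanningError and nothing moves.
- manip.hand_in(): hands the job in, once; it reports no verdict.
Readings, each from a call of its own:
- manip.current_clock(): time.
- manip.current_q(): joint angles.
- manip.current_joint_velocities(): joint speeds.
- manip.current_tau(): joint torques, N m.
- manip.current_tool_pos(): TCP position.
- manip.current_tcp_rot(): TCP orientation.
- manip.current_force(): force on the tool from outside, world axes, zero at the start.
- manip.current_wrist_torque(): the same for the moment, N m.
- manip.current_finger_gap(): finger opening in m.
Only numpy, scipy, OpenCV 4.12 (cv2) and the standard library are available. Lean on these libraries where they do the work, as an engineer would, in place of code of your own. Each camera call takes 0.05 s, during which the arm holds its last target.

TASK

The turquoise egg spacers have been washed: set all four upright in the white drip dishes, each in the dish made for its shape and size (small, medium and large round, and the bar in the oblong dish), flat on the dish floor inside the rim. The two orange spacers belong to the other hatcher and must be left standing where they are. Finish with all spacers released and still.

Things in the scene. Friction and masses are not known exactly. Their poses are not given: they have to be found in the camera images.
- spacer_small_c (a point): centre (half-way up) of the small turquoise round egg spacer: a solid plastic cylinder 32 mm in diameter and 50 mm tall with a 9 mm deep dished seat in its top, stands loose on the table, z axis up
- spacer_medium_c (a point): centre (half-way up) of the medium turquoise round egg spacer: a solid plastic cylinder 46 mm in diameter and 50 mm tall with a 9 mm deep dished seat in its top, stands loose on the table, z axis up
- spacer_large_c (a point): centre (half-way up) of the large turquoise round egg spacer: a solid plastic cylinder 60 mm in diameter and 50 mm tall with a 9 mm deep dished seat in its top, stands loose on the table, z axis up
- spacer_bar_c (a point): centre (half-way up) of the turquoise oblong egg spacer: a solid plastic bar 84 mm long (its x axis), 26 mm wide (y) and 50 mm tall (z, up), with a dark stripe along its top, loose on the table
- orange_round_c (a point): centre (half-way up) of the orange round egg spacer: a solid plastic cylinder 46 mm in diameter and 50 mm tall with a 9 mm deep dished seat in its top, stands loose on the table, z axis up; not to be moved
- orange_bar_c (a point): centre (half-way up) of the orange oblong egg spacer: a solid plastic bar 84 mm long (its x axis), 26 mm wide (y) and 50 mm tall (z, up), with a dark stripe along its top, loose on the table; not to be moved
- dish_small: small round drip dish, white, fixed to the table, with a dark blue footprint disc 32 mm across on its floor: inner diameter 56 mm, floor 2 mm thick, 4 mm wide rim whose top is 5 mm above the table. Origin at the centre of its underside, z up. It takes the 32 mm turquoise spacer
- dish_medium: medium round drip dish, white, fixed to the table, with a dark blue footprint disc 46 mm across on its floor: inner diameter 70 mm, floor 2 mm thick, 4 mm wide rim whose top is 5 mm above the table. Origin at the centre of its underside, z up. It takes the 46 mm turquoise spacer
- dish_large: large round drip dish, white, fixed to the table, with a dark blue footprint disc 60 mm across on its floor: inner diameter 84 mm, floor 2 mm thick, 4 mm wide rim whose top is 5 mm above the table. Origin at the centre of its underside, z up. It takes the 60 mm turquoise spacer
- dish_oblong: oblong drip dish, white, fixed to the table, with a dark blue footprint 84 x 26 mm on its floor: inside 104 mm long (x axis) by 46 mm wide (y), floor 2 mm thick, 4 mm wide rim whose top is 5 mm above the table. Origin at the centre of its underside, z up. It takes the turquoise bar, lying the same way
Things that resemble listed ones, but are neither listed nor needed, are in the scene too. What is shaped like the part that bears spacer_bar_c but blue is not meant.

How it is judged:
By the outcome, as a careful person would: the job done as asked, in the order asked, and still so for the second after the job is handed in, with the robot touching nothing.
It also fails if it takes over 112 s, if anything falls off the work surface, if the arm or the gripper's body presses on something with over 40 N, if the wrist force passes 120 N, or if a joint passes its speed limit or range.

## Working session

There is one attempt and no reset: what is moved stays moved. The work goes in short steps, each a Python script; the robot and the scene stay as the last script left them, time stands still between calls to the robot, and variables do not carry over. Pictures are saved under pics/ and viewed, and the job is handed in when it is done.

```bash
ls; mkdir -p pics
python3 - <<'E'
from bench import manip, effector, viewer
import cv2
for n in ["top","side","wrist"]:
    print(n,viewer.get_calibration(n))
    cv2.imwrite(f"pics/{n}0.png",viewer.get_image(n)[:,:,::-1])
print(manip.current_clock(),manip.current_tool_pos(),manip.current_tcp_rot(),manip.grip_depth)
E
```

```text
pics
top {'vfov': 55.16873383489515, 'cx': 318.93026107768964, 'cy': 233.89574284405006, 'eye': array([0.3940005 , 0.03710169, 1.29474148]), 'attitude': array([-0.6975662 ,  0.71483451, -0.02701154,  0.04102928])}
side {'vfov': 50.74281119884848, 'cx': 318.07883183536563, 'cy': 234.85816833090666, 'eye': array([0.31984681, 0.96351894, 0.64379093]), 'attitude': array([-0.08650905,  0.86939667, -0.4839717 ,  0.04936607])}
wrist {'vfov': 71.74745801632872, 'cx': 322.674996644074, 'cy': 237.7313123748643, 'eye': array([ 0.29769139, -0.58211942,  0.38373385]), 'attitude': array([ 0.81631765, -0.56206322, -0.07641559,  0.10895453])}
0.15 [ 0.23167927 -0.6067256   0.22591621] [ 8.23641321e-01 -5.67110559e-01 -6.05540085e-04 -4.70443195e-04] 0.0188
```

View pics/top0.png

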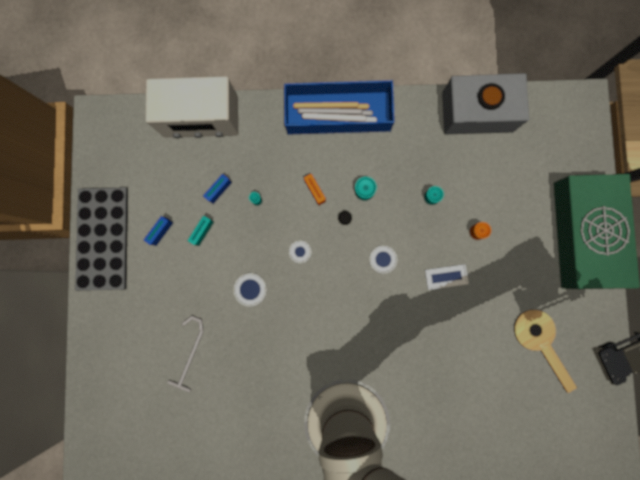

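View pics/side0.png

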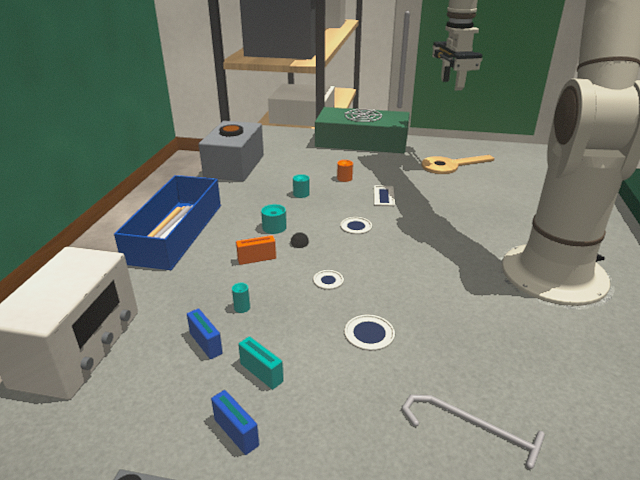

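View pics/wrist0.png

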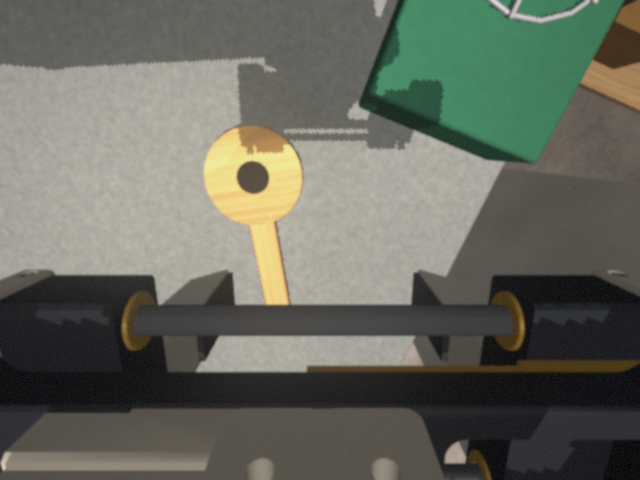

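The top picture shows these:
- **Turquoise rounds:** small (255,198), large (365,188), medium (433,194).
- **Turquoise bar:** (200,230). The blue bars at (217,188) and (158,230) are decoys, because only (200,230) has a turquoise body.
- **Orange, to be left alone:** bar (315,188), round (481,230).
- **Dishes:** small (300,252), medium (383,260), large (250,290), oblong (447,276).

I'll confirm this in enlarged crops.

```bash
cat > h.py <<'E'
import numpy as np, cv2
from scipy.spatial.transform import Rotation as R
def ray(cal,u,v):
    f=240/np.tan(np.radians(cal['vfov'])/2)
    d=np.array([(u-cal['cx'])/f,(v-cal['cy'])/f,1.])
    return R.from_quat(cal['attitude']).apply(d)
def p2w(cal,u,v,z):
    d=ray(cal,u,v); e=cal['eye']; return (e+d*(z-e[2])/d[2])
def w2p(cal,P):
    f=240/np.tan(np.radians(cal['vfov'])/2)
    c=R.from_quat(cal['attitude']).inv().apply(np.atleast_2d(P)-cal['eye'])
    return np.c_[cal['cx']+f*c[:,0]/c[:,2],cal['cy']+f*c[:,1]/c[:,2]]
E
python3 - <<'E'
import cv2,numpy as np
im=cv2.imread('pics/top0.png')
cv2.imwrite('pics/c1.png',cv2.resize(im[160:310,140:300],None,fx=5,fy=4.0*1.25,interpolation=cv2.INTER_CUBIC)[:600*2][:750])
a=cv2.resize(im[165:285,140:300],None,fx=5,fy=5,interpolation=cv2.INTER_CUBIC);cv2.imwrite('pics/c1.png',a)
a=cv2.resize(im[165:295,340:500],None,fx=4.6,fy=4.6,interpolation=cv2.INTER_CUBIC);cv2.imwrite('pics/c2.png',a)
E
```

```text
(no output)
```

View pics/c1.png

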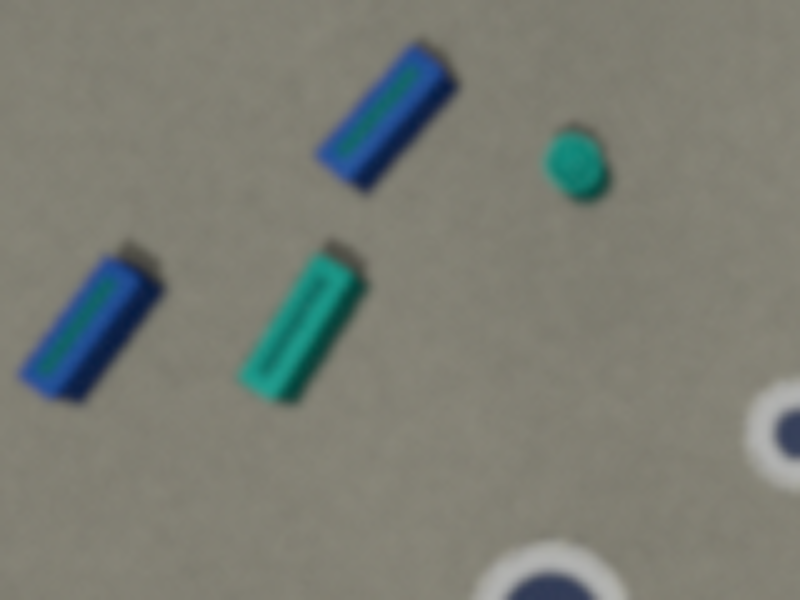

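View pics/c2.png

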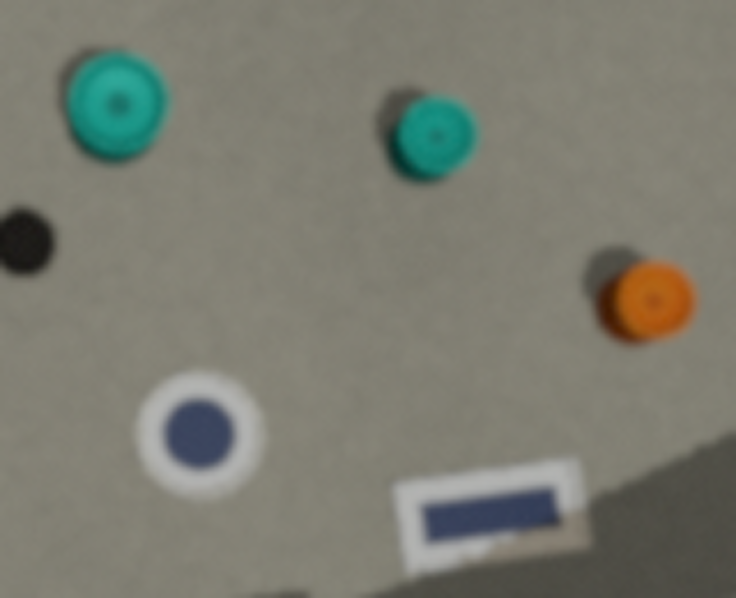

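```bash
cat >> h.py <<'E'
from scipy.optimize import minimize
def cyl(x,y,r,z0=0,z1=.05):
    t=np.linspace(0,2*np.pi,48,endpoint=False)
    c=np.c_[x+r*np.cos(t),y+r*np.sin(t)]
    return np.r_[np.c_[c,0*t+z0],np.c_[c,0*t+z1]]
def box(x,y,a,lx=.084,ly=.026,z0=0,z1=.05):
    c=np.array([[i*lx/2,j*ly/2] for i in(-1,1) for j in(-1,1)])@np.array([[np.cos(a),np.sin(a)],[-np.sin(a),np.cos(a)]])+[x,y]
    return np.r_[np.c_[c,np.full(4,z0)],np.c_[c,np.full(4,z1)]]
def raster(P,shape,off,S=8):
    m=np.zeros((shape[0]*S,shape[1]*S),np.uint8)
    h=cv2.convexHull(((P-off+0.5)*S*16-8).astype(np.int32))
    cv2.fillConvexPoly(m,h,255,shift=4)
    return cv2.resize(m,(shape[1],shape[0]),interpolation=cv2.INTER_AREA)/255.
def fit(cal,prob,model,x0):
    # prob: float mask 0..1 full image ; model(params)->3D pts
    p=w2p(cal,model(x0)); o=np.maximum(np.floor(p.min(0)).astype(int)-12,0); e=np.ceil(p.max(0)).astype(int)+12
    sub=prob[o[1]:e[1],o[0]:e[0]]
    f=lambda x:((raster(w2p(cal,model(x)),sub.shape,o)-sub)**2).sum()
    s=np.array([.008,.008,.25])[:len(x0)]
    best=None
    for k in (1,-.4):
        n=len(x0); sim=np.array([x0]+[np.array(x0)+k*s*np.eye(n)[i] for i in range(n)])
        r=minimize(f,x0,method='Nelder-Mead',options=dict(initial_simplex=sim,xatol=1e-5,fatol=1e-3,maxiter=300))
        if best is None or r.fun<best.fun:best=r
    return best.x,best.fun,sub.sum()
def tealmask(rgb):
    h=cv2.cvtColor(rgb,cv2.COLOR_RGB2HSV).astype(int)
    return ((h[...,0]>76)&(h[...,0]<94)&(h[...,1]>110)&(h[...,2]>35)).astype(float)
def navymask(rgb):
    h=cv2.cvtColor(rgb,cv2.COLOR_RGB2HSV).astype(int)
    return ((h[...,0]>100)&(h[...,0]<130)&(h[...,1]>60)).astype(float)
E
cat > meas.py <<'E'
from h import *
from bench import viewer
objs={'small':(255,198,.016),'large':(365,188,.03),'medium':(433,194,.023),'bar':(200,230,None)}
d={'dsmall':(300,252,.016),'dmedium':(383,260,.023),'dlarge':(250,290,.03),'dobl':(447,276,None)}
ct=viewer.get_calibration('top');cs=viewer.get_calibration('side')
it=cv2.imread('pics/top0.png')[:,:,::-1].copy();is_=cv2.imread('pics/side0.png')[:,:,::-1].copy()
for nm,dd,mf,z1,zg in (('o',objs,tealmask,.05,.03),('d',d,navymask,.0021,.002)):
  for k,(u,v,r) in dd.items():
    x0=p2w(ct,u,v,zg)[:2]
    for n,c,im in (('top',ct,it),('side',cs,is_)):
        z0=0 if nm=='o' else .002
        if r: m=lambda x:cyl(x[0],x[1],r,z0,z1); s=list(x0)
        else: m=lambda x:box(x[0],x[1],x[2],z0=z0,z1=z1); s=list(x0)+[0.95-1.57*1 if 0 else (-.62 if nm=='o' else 1.65)]
        print(k,n,*fit(c,mf(im),m,s))
E
python3 meas.py
```

```text
small top [0.62246677 0.23713527] 24.069850057670127 119.0
small side [0.62088127 0.23912955] 33.45105728565936 434.0
large top [ 0.64234217 -0.0695811 ] 41.89084198385237 387.0
large side [ 0.64148439 -0.0698406 ] 57.212656670511336 662.0
medium top [ 0.61819442 -0.26022208] 38.07737024221453 255.0
medium side [ 0.61750528 -0.25842772] 55.13674740484429 360.0
bar top [ 0.53544369  0.39147759 -0.52160962] 75.61031910803537 356.0
bar side [ 0.53419501  0.39319288 -0.62930954] 123.15900038446752 1381.0
dsmall top [0.47335293 0.11456004] 42.786651287966166 53.0
dsmall side [0.47147687 0.11944712] 16.76632064590542 87.0
dmedium top [ 0.4411556  -0.11670226] 64.98692810457516 140.0
dmedium side [ 0.44316587 -0.11398387] 23.345497885428678 109.0
dlarge top [0.37031949 0.2569677 ] 84.37168781237985 267.0
dlarge side [0.36764677 0.26170603] 42.18755863129566 524.0
dobl top [ 0.3914768  -0.2911559   1.66886536] 94.06674356016916 181.0
dobl side [ 0.38922992 -0.2871408   1.66098095] 22.52499807766244 104.0
```

```bash
cat > rob.py <<'E'
from h import *
from bench import manip, effector, viewer
def dq(a): return (R.from_euler('z',a)*R.from_euler('x',np.pi)).as_quat()
def yt(a): return np.array([np.sin(a),-np.cos(a)])
def bestyaw(xy,z,cands):
    """pick yaw (mod pi) with least joint travel"""
    q=np.array(manip.current_q()); b=None
    for a in cands:
        for k in (0,np.pi):
            s=manip.solve_ik([xy[0],xy[1],z],dq(a+k))
            if s is None: continue
            c=np.abs(np.array(s)-q).max()
            if b is None or c<b[0]: b=(c,a+k)
    return b
def look(xy,a,name,z=.22,off=.08):
    p=np.r_[np.array(xy)+off*yt(a),z]
    manip.move_pose(p,dq(a))
    cal=viewer.get_calibration('wrist'); im=viewer.get_image('wrist')
    cv2.imwrite(f'pics/{name}.png',im[:,:,::-1]); np.save(f'pics/{name}.npy',cal,allow_pickle=True)
    return cal,im
E
python3 - <<'E'
from rob import *
for n,xy in (('bar',(.535,.392)),('small',(.622,.238)),('large',(.642,-.07)),('medium',(.618,-.259)),('dobl',(.39,-.289)),('dm',(.442,-.115)),('ds',(.472,.117)),('dl',(.369,.259))):
    print(n)
    for a in np.arange(-3,3.3,.5):
        s=manip.solve_ik([*xy,.22],dq(a)); s2=manip.solve_ik([*xy,.014],dq(a)); s3=manip.solve_ik([*(np.array(xy)+.08*yt(a)),.22],dq(a))
        print(round(a,2),*[None if t is None else np.round(np.abs(np.array(t)-manip.current_q()).max(),2) for t in (s,s2,s3)],end='; ')
    print()
E
```

```text
bar
-3.0 2.23 2.05 2.15; -2.5 2.73 2.55 2.61; -2.0 2.46 2.31 2.75; -1.5 2.05 2.11 2.11; -1.0 1.73 1.98 1.72; -0.5 1.46 1.59 1.37; 0.0 1.39 1.38 1.22; 0.5 1.39 1.54 1.26; 1.0 1.39 1.52 1.33; 1.5 1.39 1.55 1.41; 2.0 1.39 1.38 1.48; 2.5 1.45 1.38 1.54; 3.0 1.95 1.76 1.9; 
small
-3.0 2.5 2.32 2.39; -2.5 2.39 2.34 2.68; -2.0 2.1 2.28 2.2; -1.5 2.12 2.15 2.09; -1.0 1.72 1.7 1.65; -0.5 1.22 1.37 1.07; 0.0 1.23 1.4 0.97; 0.5 1.12 1.43 1.25; 1.0 1.12 1.41 1.33; 1.5 1.12 1.38 1.42; 2.0 1.21 1.12 1.26; 2.5 1.71 1.53 1.7; 3.0 2.21 2.03 2.14; 
large
-3.0 2.33 2.06 2.36; -2.5 1.93 1.87 2.06; -2.0 1.97 2.0 2.04; -1.5 1.52 1.58 1.5; -1.0 1.12 1.15 0.98; -0.5 0.75 0.92 0.63; 0.0 0.71 0.87 0.63; 0.5 0.72 0.84 0.69; 1.0 0.77 0.81 0.85; 1.5 1.31 1.14 1.31; 2.0 1.68 1.48 1.66; 2.5 2.18 1.98 2.1; 3.0 2.33 2.18 2.56; 
medium
-3.0 1.86 1.79 2.01; -2.5 2.07 2.08 2.16; -2.0 1.61 1.65 1.62; -1.5 1.16 1.23 1.09; -1.0 0.7 0.78 0.58; -0.5 0.63 0.74 0.54; 0.0 0.57 0.71 0.54; 0.5 0.68 0.68 0.79; 1.0 1.15 1.03 1.2; 1.5 1.62 1.48 1.61; 2.0 1.98 1.8 1.93; 2.5 2.48 2.3 2.38; 3.0 2.05 1.87 2.34; 
dobl
-3.0 2.27 2.31 2.1
[... 348 characters left out ...]
.57; -0.5 0.52 0.72 0.49; 0.0 0.59 0.66 0.49; 0.5 0.67 0.61 0.7; 1.0 1.08 0.7 1.08; 1.5 1.56 1.23 1.45; 2.0 2.02 1.41 1.79; 2.5 2.52 1.91 2.28; 3.0 2.43 2.05 2.71; 
ds
-3.0 2.73 2.23 2.54; -2.5 2.55 2.33 3.05; -2.0 2.31 1.96 2.19; -1.5 1.92 2.14 1.64; -1.0 1.41 1.71 1.28; -0.5 0.94 1.19 0.81; 0.0 1.06 1.3 0.8; 0.5 0.86 1.27 0.92; 1.0 0.86 1.24 0.91; 1.5 0.95 1.21 0.94; 2.0 1.45 0.99 1.32; 2.5 1.95 1.44 1.76; 3.0 2.45 1.94 2.24; 
dl
-3.0 2.45 1.82 2.2; -2.5 3.32 2.32 2.76; -2.0 2.76 2.34 3.63; -1.5 1.99 2.29 2.08; -1.0 1.57 1.84 1.43; -0.5 1.21 1.59 0.94; 0.0 1.04 1.34 0.86; 0.5 1.04 1.15 0.86; 1.0 1.04 1.15 0.95; 1.5 1.04 1.15 1.05; 2.0 1.17 1.15 1.14; 2.5 1.67 1.15 1.46; 3.0 2.17 1.54 1.92;
```

Run:
```python
from rob import *
for n,xy,a in (('dobl',(.39,-.289),.1),('med',(.618,-.259),.4),('lar',(.642,-.07),.4),('dm',(.442,-.115),.4),('ds',(.472,.117),.5),('dl',(.369,.259),.7),('small',(.622,.238),.7),('bar',(.535,.392),1.)):
    look(xy,a,'w_'+n); print(n,manip.current_clock())
ims=[cv2.resize(cv2.imread(f'pics/w_{n}.png'),(200,150)) for n in ('dobl','med','lar','dm','ds','dl','small','bar')]
cv2.imwrite('pics/mosaic.png',cv2.resize(np.vstack([np.hstack(ims[:4]),np.hstack(ims[4:])]),None,fx=1,fy=1))
```

```text
dobl 1.3167
med 2.3583
lar 3.1917
dm 4.075
ds 5.0667
dl 5.85
small 6.9
bar 7.7167
```

View pics/mosaic.png

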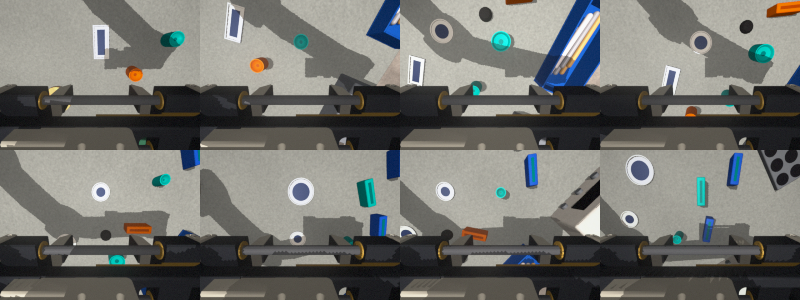

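View pics/w_bar.png

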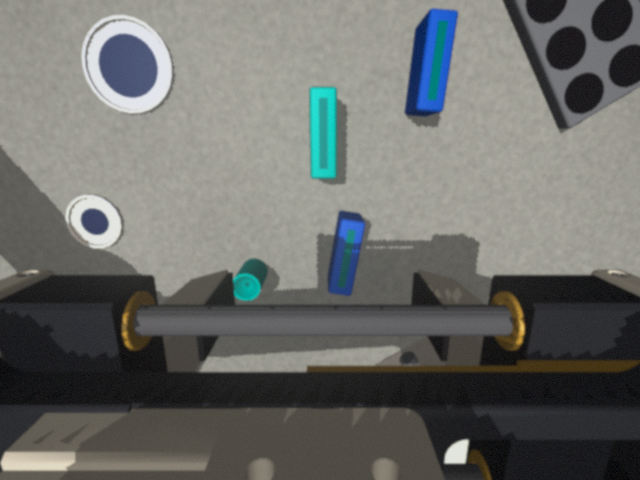

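The wrist view shows the turquoise bar at (323,133), with the blue bars at (432,62) and (346,253). That confirms the target. Next I'll refine all the poses from the wrist pictures.

```bash
cat > fitw.py <<'E'
from h import *
T=[('dobl',(.39,-.289,1.66),0),('med',(.618,-.259),.023),('lar',(.642,-.07),.03),('dm',(.442,-.115),.023),('ds',(.472,.117),.016),('dl',(.369,.259),.03),('small',(.622,.238),.016),('bar',(.535,.392,-.58),0)]
if __name__=='__main__':
  for n,x0,r in T:
    cal=np.load(f'pics/w_{n}.npy',allow_pickle=True).item(); im=cv2.imread(f'pics/w_{n}.png')[:,:,::-1].copy()
    dish=n[0]=='d'; z0,z1=(.002,.0021) if dish else (0,.05)
    m=(navymask if dish else tealmask)(im)
    mod=(lambda x:cyl(x[0],x[1],r,z0,z1)) if r else (lambda x:box(x[0],x[1],x[2],z0=z0,z1=z1))
    x,f,s=fit(cal,m,mod,list(x0)); print(n,np.round(x,4),round(f,1),s)
    p=w2p(cal,mod(x)); c=p.mean(0).astype(int); a=np.maximum(c-75,0)
    big=cv2.resize(im[a[1]:a[1]+150,a[0]:a[0]+150,::-1],None,fx=2,fy=2)
    cv2.polylines(big,[cv2.convexHull(((p-a+.5)*2).astype(np.int32))],True,(0,0,255),1)
    cv2.imwrite(f'pics/f_{n}.png',big[:300,:300])
  g=[cv2.resize(cv2.imread(f'pics/f_{n[0]}.png'),(200,200)) for n in T]
  cv2.imwrite('pics/fits.png',np.vstack([np.hstack(g[:4]),np.hstack(g[4:])]))
E
python3 fitw.py
```

```text
dobl [ 0.3893 -0.2895  1.6769] 186.9 1725.0
med [ 0.6153 -0.2582] 74.1 1865.0
lar [ 0.6401 -0.069 ] 46.5 3271.0
dm [ 0.443  -0.1164] 235.4 1214.0
ds [0.4704 0.1178] 101.6 604.0
dl [0.367  0.2602] 174.5 2326.0
small [0.6197 0.2386] 22.4 914.0
bar [ 0.5331  0.3929 -0.5598] 103.9 2424.0
```

View pics/fits.png

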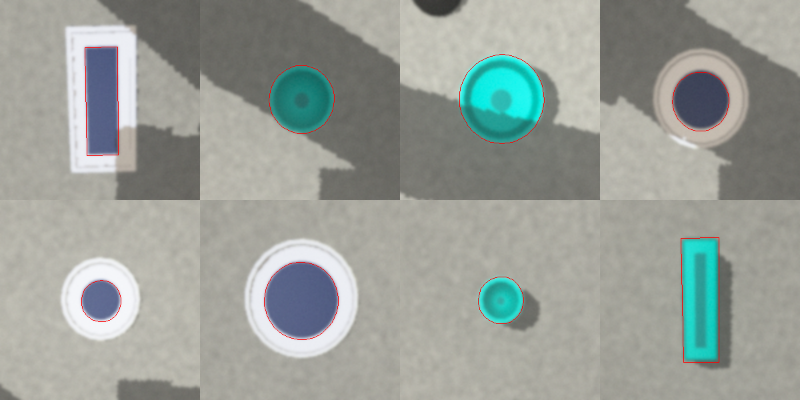

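```bash
cat >> rob.py <<'E'
def pick(xy,a,zg=.012,f=30):
    manip.move_pose([*xy,.13],dq(a)); manip.servo_line([*xy,zg],vel=.12); manip.sleep(.15)
    print('at',np.round(manip.current_tool_pos(),4)); 
    effector.close(f_grip=f); manip.sleep(.2); g=manip.current_finger_gap()
    print('gap',g); 
    manip.servo_line([*xy,.18],vel=.15); manip.sleep(.1)
    print('after lift gap',manip.current_finger_gap(),'F',np.round(manip.current_force(),2),manip.current_clock())
def place(xy,a,zg=.012):
    manip.move_pose([*xy,.18],dq(a)); manip.sleep(.15); print('F air',np.round(manip.current_force(),2))
    manip.servo_line([*xy,.03],vel=.12); manip.servo_line([*xy,zg+.0025],vel=.03); manip.sleep(.3)
    print('at',np.round(manip.current_tool_pos(),4),'F',np.round(manip.current_force(),2),'tq',np.round(manip.current_wrist_torque(),2))
    effector.open_jaws(); manip.sleep(.3)
    manip.servo_line([*xy,.15],vel=.15); print('t',manip.current_clock())
def snap(n,cam):
    im=viewer.get_image(cam); cv2.imwrite(f'pics/{n}.png',im[:,:,::-1])
E
python3 - <<'E'
from rob import *
pick((.5335,.3928),.995)
snap('s1','side')
E
```

```text
at [0.5341 0.3932 0.013 ]
gap 0.02590361079152391
after lift gap 0.025979664202319605 F [ 0.68  0.1  -1.18] 12.1583
```

View pics/s1.png

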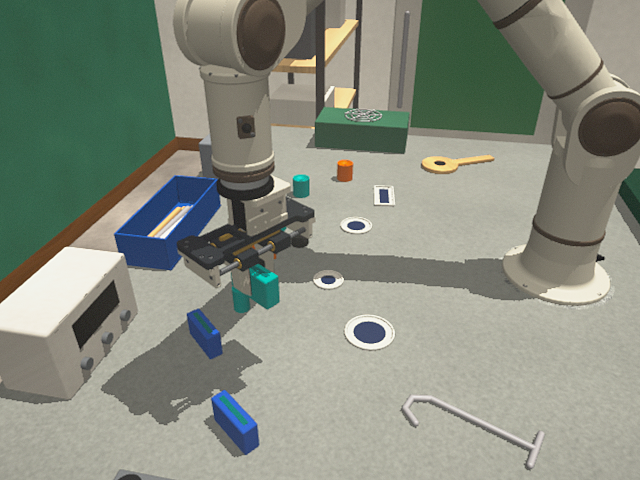

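The bar is held upright at (265,285), so I'll place it.

Run:
```python
from rob import *
place((.3895,-.289),.094)
snap('s2','side'); snap('t2','top'); look((.39,-.289),.1,'w_obl2')
print(manip.current_clock())
im=cv2.imread('pics/w_obl2.png')[:300,100:540]; im2=cv2.imread('pics/s2.png')[100:300,280:480]
cv2.imwrite('pics/v2.png',np.hstack([im,cv2.resize(im2,(300,300))]))
```

```text
F air [-0.27 -0.48 -2.01]
at [ 0.3896 -0.289   0.0146] F [ 0.53 -0.44 -1.3 ] tq [-0.01 -0.11 -0.02]
t 19.6917
20.35
```

View pics/v2.png

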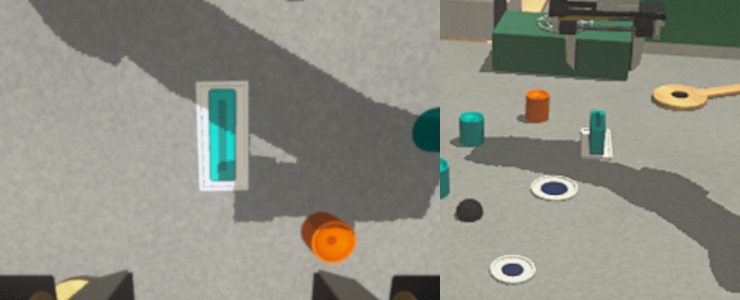

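The bar stands inside the oblong dish at about (222,135) in the crop, parallel to the rim. Next is the medium round.

Run:
```python
from rob import *
pick((.6160,-.2585),.4)
place((.4425,-.1155),.4)
pick((.6408,-.0693),.5)
print(manip.current_clock()); snap('s3','side')
```

```text
at [ 0.6167 -0.2587  0.0131]
gap 0.0457042789203945
after lift gap 0.04583135573539092 F [ 0.3   0.65 -0.57] 25.0083
F air [ 0.2  -0.05 -0.98]
at [ 0.4426 -0.1156  0.0146] F [-0.21  0.05 -0.54] tq [ 0.02 -0.09  0.04]
t 30.675
at [ 0.6415 -0.0694  0.0129]
gap 0.05955969548030684
after lift gap 0.05949122863203253 F [ 0.58  0.19 -1.15] 34.975
34.975
```

View pics/s3.png

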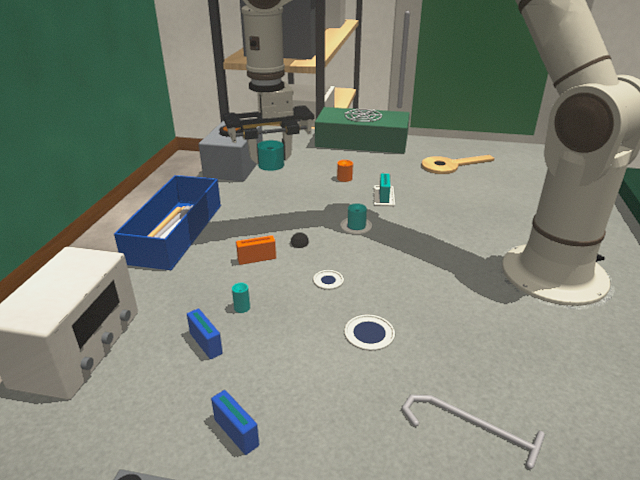

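The medium spacer stands in its dish at (357,217), and the large one is held at (270,155). I'll carry on with the large and small.

Run:
```python
from rob import *
place((.3675,.2595),.7)
pick((.6203,.2386),.7)
place((.4708,.1178),.5)
manip.move_pose([.32,-.05,.35],dq(.3)); manip.sleep(.3)
print(manip.current_clock()); snap('s4','side'); snap('t4','top')
look((.3675,.2595),.7,'w_dl2');look((.4708,.1178),.5,'w_ds2');look((.4425,-.1155),.4,'w_dm2');look((.39,-.289),.1,'w_dobl2')
g=[cv2.imread(f'pics/w_{n}.png')[:270,130:510] for n in('dl2','ds2','dm2','dobl2')]
cv2.imwrite('pics/v4.png',np.vstack([np.hstack(g[:2]),np.hstack(g[2:])]))
```

```text
F air [-0.12  0.68 -1.13]
at [0.3676 0.2595 0.0146] F [ 0.34 -0.81 -0.76] tq [-0.01 -0.12 -0.  ]
t 41.1917
at [0.621  0.2388 0.013 ]
gap 0.031296703749866386
after lift gap 0.031672817528185106 F [-0.25 -0.61 -1.04] 46.0083
F air [0.65 0.02 0.89]
at [0.4709 0.1178 0.0146] F [-0.86 -0.84  0.17] tq [ 0.06 -0.12  0.04]
t 51.7417
53.2
```

View pics/v4.png

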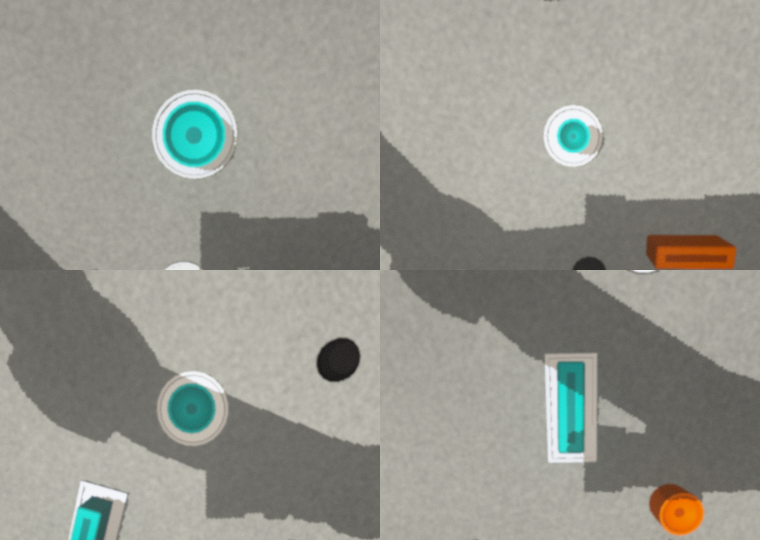

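View pics/s4.png

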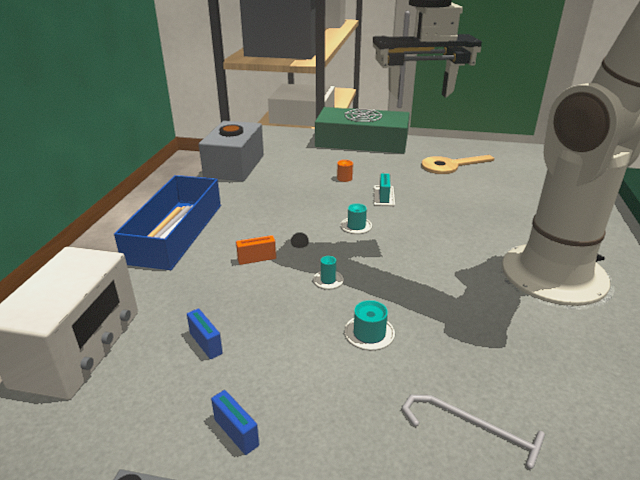

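All four stand upright inside their rims. Before handing in, I'll check their centring numerically and whether the orange spacers moved.

Run:
```python
from rob import *
for n,x0,r,d in (('dl2',(.3675,.2595),.03,(.367,.2602)),('ds2',(.4708,.1178),.016,(.4704,.1178)),('dm2',(.4425,-.1155),.023,(.443,-.1164)),('dobl2',(.3895,-.289,1.665),0,(.3893,-.2895,1.67))):
    cal=np.load(f'pics/w_{n}.npy',allow_pickle=True).item(); im=cv2.imread(f'pics/w_{n}.png')[:,:,::-1].copy()
    mod=(lambda x:cyl(x[0],x[1],r,.002,.052)) if r else (lambda x:box(x[0],x[1],x[2],z0=.002,z1=.052))
    x,f,s=fit(cal,tealmask(im),mod,list(x0)); print(n,np.round((x-np.array(d))*1000,1),'mm')
a=cv2.cvtColor(cv2.imread('pics/side0.png'),cv2.COLOR_BGR2HSV);b=cv2.cvtColor(cv2.imread('pics/s4.png'),cv2.COLOR_BGR2HSV)
for (y0,y1,x0,x1) in ((155,190,330,360),(225,270,225,285)):
    print([np.round(np.argwhere((h[y0:y1,x0:x1,0]<15)&(h[y0:y1,x0:x1,1]>150)).mean(0),2) for h in (a,b)])
print(manip.current_tool_pos(),manip.current_finger_gap(),manip.current_clock())
```

```text
dl2 [ 0.1 -0.8] mm
ds2 [ 0.1 -0.5] mm
dm2 [-0.6  0.6] mm
dobl2 [-0.6 -0.1 12.3] mm
[array([15.95, 14.7 ]), array([15.9 , 14.72])]
[array([25.08, 30.78]), array([25.14, 30.83])]
[ 0.39965095 -0.36609819  0.22028559] 0.09112431252460239 57.125
```

```bash
python3 -c "
from bench import manip
manip.hand_in();print(manip.current_clock())"
```

```text
the job is handed in; nothing more can be done
the job is handed in; nothing more can be done
```

All four turquoise spacers are upright in their own dishes, released and still, and I handed the job in at about 57 s of the 112 s allowed.

- **Picking:** each spacer was found in the top, side and wrist pictures. The finger gaps when gripping were about 26, 46, 60 and 31.5 mm, matching the bar, medium, large and small.
- **Placing:** the last wrist pictures put every spacer within 1 mm of its dish centre. The bar is within about 0.7° of the oblong dish's direction.
- **Orange spacers:** neither was touched, and both stayed within 0.1 pixel of where they started in the side picture.
- **Disagreements:** the three cameras first differed by up to 5 mm in position. They also differed by about 0.1 rad on the bar's angle. I used mainly the wrist views, and the placements confirmed them. No checks failed.

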